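# Close the scrap pail under the packing ledge

## Robot

A 6-joint arm with a two-finger parallel gripper is mounted at the origin on the work surface. World frame = base frame: x ahead of the robot, y to its left, z up, the work surface at z = 0. Lengths are in m, angles in rad, forces in N, time in s.
With the tool pointing down it reaches from about 0.325 to 0.85 m from the base axis. Payload 4.4 kg.
Tool frame: the origin (TCP) lies between the finger pads; the fingertips stand bot.tips_ahead ahead of it and the grasp point (between the pads) lies 6 mm ahead of it (bot.tips_ahead is the distance from the TCP to the fingertips, in m); z points along the fingers, y is the line along which they close (so a half turn about z gives the same grasp; the last joint's range is limited). The gripper opens to 94 mm and grips with 3 to 60 N. Pads are 16 mm wide; open, the fingers measure 119 mm over their backs; the gripper's body (75 mm by 177 mm) begins 78 mm behind the grasp point.
Start: joints at [-1.381, 0.207, 1.542, -0, 1.393, -0.15], TCP at [0.192, -0.542, 0.23] pointing down, gripper open.
Joint ranges: [-2.73, 2.73], [-0.86, 2.22], [0.23, 2.46], [-1.11, 4.25], [0.08, 2.63], [-2.82, 2.82]. Speed limits (rad/s): [2.79, 2.79, 3.14, 3.14, 3.14, 3.14].

## Interface

Orientations are given as a unit quaternion [w, x, y, z].
In Python, from bench import telemetry, capture, camera_info, ticket, bot gives the robot as it stands. The module is installed in compiled form; this text tells all that it offers.
- The arm moves only by the shell command python3 -m inch 'ROWS' [OPENING] [FORCE]. ROWS is JSON, one flat list of numbers, 4 for each row, row after row: the shift along the tool's x, y, z scaled (see below), then the turn about the tool's z scaled (see below). In form: [dx, dy, dz, spin, dx, dy, dz, spin, ...]. A call has 1 to 8 rows; each row is the pose to reach, as a shift and turn from the pose commanded when the call began, along the tool's axes at that moment, turning the shorter way round; what a row does not reach only later rows make up. The controller multiplies each number of a shift by 0.8 m and each number of a turn by 180 degrees. A row lasts 1/10 s, in which the tool goes at most 50 mm and 8.59 degrees, less where a joint would pass 70% of its speed; a pose out of reach is approached as far as the arm can. A call with a number of a shift or a turn outside -1 to 1 is refused whole. A call with a gripper value outside its range is refused whole. OPENING is the closure, from 0 (fully open) to 1 (shut), set as the call begins (- or left out, the last holds). The fingers move at their own pace and stop on an object; FORCE is the grip in N (left out, the last holds). Time passes only in rows, so rows that repeat a pose let the fingers close. It gives the time, the measured TCP pose, the force, the opening and the grip force at its end, in the units of the state.
- telemetry.observe(): the state, without advancing time (a new reading comes with each control period).
- capture(name): name is "side" or "top" or "wrist"; returns (picture, depth): 420x560x3 uint8, blue, green, red; 420x560 float32, m along the optical axis (not along the pixel's ray), 0 where there is no reading.
- camera_info(name): a dict with "camera_matrix" (3x3 intrinsics, pixels), "D" ([k1, k2, p1, p2, k3] as OpenCV has them; the pictures are not rectified), "position" and "rotation" of the camera in the world. Camera axes: x right, y down, z forward; pixel columns grow to the right and rows downward; lengths in m; the calibration is good to about 2 mm. A picture is of the moment at which its call begins: read the wrist's pose just before it. camera_info takes no time and is no camera call; for the wrist camera it gives the pose at the moment of the call.
- ticket.close_job(): hands the job in; it is judged then, once.
The state is a dict: "clock": time; "joint_positions": joint angles; "qd": joint speeds; "effort": joint torques, N m; "eef_pos": TCP position; "ee_rot": TCP orientation; "ft_force": force on the tool from outside, world axes, zero at the start; "moment": the same for the moment, N m; "grip_width": opening from 0.0 (shut) to 1.0 (fully open); "finger_force": force on a finger pad.
Only numpy, scipy, OpenCV 4.12 (cv2) and the standard library are available. Lean on these libraries where they do the work, as an engineer would, in place of code of your own. Each camera call takes 0.05 s, during which the arm holds its last target. There are 200 camera calls.

## Task

Take the grey lid off its sloped rest by its upright grip, lower it gently onto the scrap pail that stands half under the ledge, and press it firmly but not hard, pushing the pail's stiff bag ring down with it, until it is fully home and lies level on the rim all round; then let go. Do not drop the lid on or bang it down, leave the pail standing where it is, and leave the tins, the carton and the jar alone.

Things in the scene. Friction and masses are not known exactly. Their poses are not given: they have to be found in the camera images.
- lid: Grey plastic pail lid, about 0.2 kg. Origin: centre of its underside; z is its axis, up through the grip. z 0-12 mm: solid plug, radius 74 (lowest 6 mm taper from radius 69); z 12-17: flange disc, radius 85; z 17-57: upright grip block, 46 long along x, 14 thick along y. At first it lies on the rest, tilted 38 degrees, x pointing down the slope, y level. It fits the pail at any yaw
- lid_grip (a point): Middle of the lid's upright grip, 42 mm above the lid's origin along its axis
- pail: Grey round open plastic pail, loose, about 0.75 kg, 125 mm high, outer radius 66 mm at the foot and 80 mm at the rim, wall 4 mm (mouth's inner radius 76 mm). Origin: centre of its underside; z up. It stands at x -4 to 4, y -30 to 30 mm in the ledge's frame
- pail_rim (a point): Centre of the pail's mouth at rim height, 125 mm above its origin. With the lid home, the flange lies on the rim and the lid's origin is 12 mm below this point
- ledge: Fixed steel ledge on two posts above the pail's far half. Origin on the table; x points away from the robot. Board: x 12 to 122, y -180 to 180 mm, underside 240, top 252 mm up. Posts 24 mm square at x 85, y -165 and 165 mm, on low foot plates (x 50 to 140). Over the pail's centre there is no room for an upright gripper: lean it back towards the robot
- rest: Fixed sloped steel rest under the lid. Origin on the table under the middle of the slope, whose surface (184 x 150 mm) is there 75 mm up and falls 38 degrees towards the rest's +x, roughly away from the robot. A lip at its foot, 110 mm wide, 28 mm above the slope, stops the lid's flange. Highest edge 132 mm up
- tin_tall: Bystander: food tin, radius 36, height 108 mm, standing on the ledge. Origin: centre of its underside
- tin_short: Bystander: flat food tin, radius 42, height 60 mm, standing on the ledge. Origin: centre of its underside
- carton: Bystander: plain cardboard carton 50 x 130 x 75 mm high on the table beyond the rest. Origin: centre of its underside
- jar: Bystander: jar, radius 36, height 100 mm, on the table behind the pail. Origin: centre of its underside
- bag_ring (a joint): Stiff black ring inside the pail's mouth (inner radius 65, outer 75 mm) that holds the bag by friction; its value is how far it has been pushed down, in m. At 0 its top is 2 mm below the rim; it starts at 0 to 0.003. The lid's plug meets it 7 to 10 mm before home: it gives way at about 8 N and stays where it is pushed; with the lid home it reads 0.010
There are look-alikes about, which are no part of the job. Leave any orange or white look-alike of the lid alone.

How it is judged:
By the outcome, as a careful person would: the job done as asked, in the order asked, and still so for the second after the job is handed in, with the robot touching nothing.
It also fails if it takes over 51 s, if anything falls off the work surface, if the arm or the gripper's body presses on something with over 40 N, if the wrist force passes 120 N, or if a joint passes its speed limit or range.

## Working session

There is one attempt and no reset: what is moved stays moved. The work goes in short steps, Python scripts to look and compute and a shell command to move; the robot and the scene stay as the last step left them, time stands still between calls to the robot, and variables do not carry over. Pictures are saved under pics/ and viewed, at most 10 in all, crops included, and the job is handed in when it is done.

```bash
mkdir -p pics; ls; cat > h.py <<'E'
import numpy as np, cv2
from scipy.spatial.transform import Rotation as R
from bench import telemetry, capture, camera_info, ticket, bot
def rot(o): return R.from_quat(np.roll(o["ee_rot"],-1)).as_matrix()
def st():
    o=telemetry.observe(); print(round(o["clock"],2),np.round(o["eef_pos"],4),"R",np.round(rot(o),3).tolist(),"F",np.round(o["ft_force"],1),"w",round(float(o["grip_width"]),3),"gf",np.round(o["finger_force"],1),"q",np.round(o["joint_positions"],3)); return o
def snap(n,f):
    ci=camera_info(n); im,d=capture(n); cv2.imwrite(f"pics/{f}.png",im); np.savez(f"pics/{f}.npz",d=d,K=ci["camera_matrix"],D=ci["D"],p=ci["position"],R=ci["rotation"],im=im); return im,d
def W(f,uv):  # world points of pixels via depth
    z=np.load(f"pics/{f}.npz"); uv=np.atleast_2d(np.float64(uv)); n=cv2.undistortPoints(uv[:,None],z["K"],z["D"])[:,0]
    Rm=z["R"]; Rm=Rm if Rm.shape==(3,3) else R.from_quat(np.roll(Rm,-1)).as_matrix()
    d=z["d"][uv[:,1].round().astype(int),uv[:,0].round().astype(int)]
    return (np.c_[n,np.ones(len(n))]*d[:,None])@Rm.T+z["p"]
E
python3 - <<'E'
from h import *
st(); print(bot.tips_ahead,[a for a in dir(bot) if a[0]!='_'])
a=snap("top","top0")[0]; b=snap("side","side0")[0]
for n in("top","side"):
    c=camera_info(n); print(np.round(c["position"],3),np.round(c["rotation"],3).tolist(),c["camera_matrix"][0][0])
cv2.imwrite("pics/both0.png",cv2.resize(np.vstack([a,b]),None,fx=.714,fy=.714))
E
```

```text
pics
0.0 [ 0.1915 -0.5414  0.2293] R [[0.943, 0.333, -0.0], [0.333, -0.943, 0.002], [0.0, -0.002, -1.0]] F [ 0.7 -0.2  0.5] w 1.0 gf 0.0 q [-1.382  0.207  1.543 -0.     1.393 -0.15 ]
0.025 ['MotionError', 'tips_ahead']
[ 0.419 -0.051  1.192] [0.069, -0.697, 0.711, -0.067] 459.29473577173525
[ 0.529 -0.806  0.861] [-0.395, 0.918, -0.04, 0.018] 451.8817455611658
```

```bash
python3 -m inch '[0,0,0,0]'
```

```text
clock: 0.2
eef_pos: [0.1916, -0.5417, 0.2297]
ee_rot: [-0.001, 0.986, 0.169, -0.0]
ft_force: [-0.3, 0.2, -0.5]
grip_width: 1.001
finger_force: 0.0
```

View pics/both0.png

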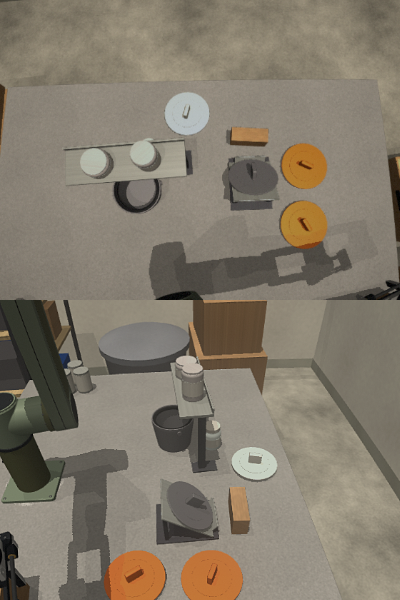

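The picture shows: the grey lid on the rest at about (250,178) in the top half, two orange lids at (304,165) and (304,224), a white one at (187,113), the pail at (137,193) under the ledge's near edge, and tins at (95,162) and (144,154) on the ledge. The grey one on the slope is the lid meant. I'll confirm this in a crop.

```bash
python3 - <<'E'
from h import *
z=np.load("pics/top0.npz"); im=z["im"]
a=cv2.resize(im[195:315,80:280],None,fx=4,fy=4,interpolation=cv2.INTER_CUBIC)[:300*2][:480]
a=cv2.resize(im[200:300,80:280],(800,400),interpolation=cv2.INTER_CUBIC); b=cv2.resize(im[205:295,300:400],(444,400))[:,:444]
c=cv2.resize(im[200:300,80:280],(444,222))
cv2.imwrite("pics/crop0.png",np.vstack([cv2.resize(im[200:300,80:280],(600,300),interpolation=cv2.INTER_CUBIC),cv2.copyMakeBorder(cv2.resize(im[210:290,310:390],(300,300),interpolation=cv2.INTER_CUBIC),0,0,0,300,0)]))
# height map stats
d=z["d"]; H,Wd=d.shape; vv,uu=np.mgrid[0:H,0:Wd]; P=W("top0",np.c_[uu.ravel(),vv.ravel()]).reshape(H,Wd,3); np.save("pics/P.npy",P)
t=P[(np.abs(P[...,2])<.02)]; print("table z",np.median(t[:,2]))
for n,(u,v) in dict(lid=(350,250),grip=(354,240),pailin=(192,275),rim=(165,285),ledge=(110,245),tin1=(133,227),tin2=(202,215)).items(): print(n,np.round(P[v,u],3))
E
```

```text
table z 0.00025556277178306885
lid [ 0.548 -0.201  0.097]
grip [ 0.568 -0.207  0.129]
pailin [0.502 0.198 0.005]
rim [0.471 0.238 0.118]
ledge [0.549 0.322 0.252]
tin1 [0.576 0.252 0.314]
tin2 [0.588 0.107 0.359]
```

View pics/crop0.png

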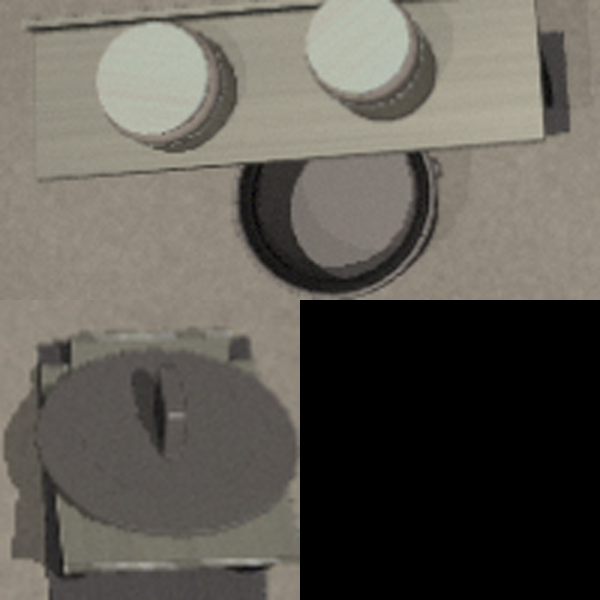

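The crop confirms the grey lid on the slope, with its grip at top-image pixel (356,240). The pail mouth is centred near (193,260), partly under the board. Next I'll measure numerically.

```bash
cat > meas.py <<'E'
from h import *
from scipy.optimize import least_squares
def cloud(f):
    z=np.load(f"pics/{f}.npz"); H,Wd=z["d"].shape; vv,uu=np.mgrid[0:H,0:Wd]; P=W(f,np.c_[uu.ravel(),vv.ravel()]); return P[z["d"].ravel()>0]
def box(P,lo,hi): return P[np.all((P>lo)&(P<hi),1)]
if __name__=="__main__":
  for f in("top0","side0"):
    P=cloud(f); print(f)
    L=box(P,[.3,-.05,.235],[.8,.5,.262])
    if len(L)>100:
        r=cv2.minAreaRect(np.float32(L[:,:2]*1000)); print("ledge",len(L),np.median(L[:,2]),r)
    Q=box(P,[.35,.05,.112],[.62,.33,.135]); print("rim n",len(Q),np.percentile(Q[:,2],[10,50,90]))
    if len(Q)>20:
        g=least_squares(lambda c:np.hypot(Q[:,0]-c[0],Q[:,1]-c[1])-.078,[.5,.19],loss="soft_l1",f_scale=.003); print("rim c",g.x,np.abs(g.fun).mean())
    for n,lo,hi in(("tinS",[.45,.15,.295],[.75,.4,.33]),("tinT",[.45,0,.34],[.75,.2,.38])):
        T=box(P,lo,hi)
        if len(T)>30: c,r=cv2.minEnclosingCircle(np.float32(T[:,:2])); print(n,np.round(c,3),round(r,3),np.median(T[:,2]))
    L=box(P,[.44,-.31,.03],[.66,-.08,.2])
    best=None; rng=np.random.default_rng(0)
    for _ in range(800):
        a=L[rng.choice(len(L),3,False)]; n=np.cross(a[1]-a[0],a[2]-a[0])
        if np.linalg.norm(n)<1e-6: continue
        n/=np.linalg.norm(n); n*=np.sign(n[2]); 
        s=np.abs((L-a[0])@n)<.002
        if n[2]<.95 and (best is None or s.sum()>best.sum()): best=s
    c=L[best].mean(0); n=np.linalg.svd(L[best]-c)[2][2]; n*=np.sign(n[2])
    print("lid plane n",np.round(n,3),"tilt",np.degrees(np.arccos(n[2])),"n",best.sum())
    x=np.r_[0,0,-1.]-n*-n[2]; x/=np.linalg.norm(x); y=np.cross(n,x); B=np.c_[x,y,n]
    q=(L-c)@B; fl=q[np.abs(q[:,2])<.0025]; (cx,cy),r=cv2.minEnclosingCircle(np.float32(fl[:,:2])); print("flange c",np.round(c+B@[cx,cy,0],4),r)
    G=q[(q[:,2]>.034)&(q[:,2]<.046)&(np.hypot(q[:,0]-cx,q[:,1]-cy)<.05)]
    rr=cv2.minAreaRect(np.float32(G[:,:2]*1000)); ce=np.r_[np.array(rr[0])/1000,np.median(G[:,2])]
    print("grip top",len(G),np.round(c+B@ce,4),"h",ce[2],rr, "x",np.round(x,3),"y",np.round(y,3))
E
python3 meas.py
```

```text
top0
ledge 5666 0.2522960564785295 ((583.52490234375, 185.97938537597656), (108.08148193359375, 360.7330627441406), 4.047179222106934)
rim n 868 [0.11739025 0.12095807 0.12567751]
rim c [0.52323888 0.1766563 ] 0.0049015128792942175
tinS [0.579 0.257] 0.042 0.3119385364335428
tinT [0.592 0.113] 0.036 0.35976516180687446
lid plane n [0.616 0.007 0.788] tilt 38.006794329863816 n 2096
flange c [ 0.5678 -0.2148  0.0817] 0.09684816002845764
grip top 86 [ 0.5831 -0.2119  0.1199] h 0.03950559445184908 ((3.049154281616211, -0.3907432556152344), (45.12592315673828, 13.862363815307617), 0.48963168263435364) x [ 0.788  0.009 -0.616] y [-0.012  1.     0.   ]
side0
ledge 1852 0.2506857699614129 ((584.0289306640625, 182.81993103027344), (109.33267974853516, 363.5111389160156), 3.6610982418060303)
rim n 654 [0.11461818 0.11932312 0.12384573]
rim c [0.51921565 0.17353691] 0.004760113354312049
tinS [0.579 0.255] 0.042 0.31067586497624855
tinT [0.591 0.108] 0.036 0.35744072439747293
lid plane n [0.613 0.008 0.79 ] tilt 37.796748057821894 n 2512
flange c [ 0.5656 -0.2152  0.0808] 0.09464798867702484
grip top 118 [ 0.5822 -0.2154  0.117 ] h 0.03882455011240793 ((4.601463317871094, 6.091205596923828), (14.504487991333008, 45.4352912902832), 89.69207763671875) x [ 0.79   0.011 -0.613] y [-0.013  1.     0.   ]
```

```bash
cat >> h.py <<'E'
def go(p,yaw):  # TCP target and yaw(deg) of tool x in world -> typed row numbers
    o=telemetry.observe(); M=rot(o); s=M.T@(np.array(p)-o["eef_pos"])/.8
    y0=np.degrees(np.arctan2(M[1,0],M[0,0])); print("row",np.round(s,4),round((y0-yaw)/180,4),"mm",round(800*np.linalg.norm(s)))
E
python3 -c "
from h import *
go([.5735,-.2136,.24],.7)"
```

```text
row [ 0.5868 -0.2275 -0.0124] 0.1043 mm 504
```

```bash
python3 -m inch '[0.587,-0.2275,-0.0125,0.104,0.587,-0.2275,-0.0125,0.104,0.587,-0.2275,-0.0125,0.104,0.587,-0.2275,-0.0125,0.104,0.587,-0.2275,-0.0125,0.104,0.587,-0.2275,-0.0125,0.104,0.587,-0.2275,-0.0125,0.104,0.587,-0.2275,-0.0125,0.104]' 0 >/dev/null; python3 -m inch '[0,0,0,0]' >/dev/null
python3 -c "
from h import *
st();go([.5735,-.2136,.24],.7)"
```

```text
1.1 [ 0.495  -0.2804  0.2383] R [[1.0, 0.021, 0.002], [0.021, -1.0, 0.002], [0.002, -0.002, -1.0]] F [-0.1  0.1 -0.5] w 1.0 gf 0.0 q [-0.669  0.187  1.548  0.002  1.406  0.881]
row [ 0.0998 -0.0814 -0.0018] 0.0027 mm 103
```

```bash
python3 -m inch '[0.1,-0.0815,-0.002,0.003,0.1,-0.0815,-0.002,0.003,0.1,-0.0815,-0.002,0.003,0.1,-0.0815,-0.002,0.003,0.1,-0.0815,-0.002,0.003]' >/dev/null
python3 - <<'E'
from h import *
st(); snap("wrist","w1"); z=np.load("pics/w1.npz"); print(z["p"]-telemetry.observe()["eef_pos"])
import meas
P=meas.cloud("w1"); print(len(P))
L=P[(np.abs(P[:,0]-.575)<.11)&(np.abs(P[:,1]+.2136)<.1)]
n=np.array([.615,.0075,.788]);n/=np.linalg.norm(n);h=L@n
hs,e=np.histogram(h,np.arange(.3,.56,.002)); print([(round(a,3),b) for a,b in zip(e,hs) if b>150])
x=np.array([.788,.01,-.615]);y=np.cross(n,x)
f=e[np.argmax(hs)]+.001
G=L[(h>f+.034)&(h<f+.046)]; print(len(G), np.round(np.median(G,0),4)); q=np.c_[G@x,G@y]; print(np.percentile(q,[1,99],0)); m=(np.percentile(q,1,0)+np.percentile(q,99,0))/2; print("top c",np.round(x*m[0]+y*m[1]+n*np.median(G@n),4))
E
```

```text
1.6 [ 0.5694 -0.2196  0.2395] R [[1.0, 0.003, -0.001], [0.003, -1.0, -0.0], [-0.001, 0.0, -1.0]] F [-0.7  0.4  0.6] w 0.998 gf 0.0 q [-5.090e-01  2.750e-01  1.439e+00 -1.000e-03  1.429e+00  1.059e+00]
[8.34245606e-02 1.32050485e-04 1.54697702e-01]
234216
[(np.float64(0.382), np.int64(159)), (np.float64(0.384), np.int64(192)), (np.float64(0.386), np.int64(229)), (np.float64(0.388), np.int64(217)), (np.float64(0.39), np.int64(494)), (np.float64(0.392), np.int64(1783)), (np.float64(0.394), np.int64(4522)), (np.float64(0.396), np.int64(736)), (np.float64(0.398), np.int64(593)), (np.float64(0.4), np.int64(601)), (np.float64(0.402), np.int64(632)), (np.float64(0.404), np.int64(621)), (np.float64(0.406), np.int64(650)), (np.float64(0.408), np.int64(853)), (np.float64(0.41), np.int64(13025)), (np.float64(0.412), np.int64(11647)), (np.float64(0.414), np.int64(819)), (np.float64(0.416), np.int64(628)), (np.float64(0.418), np.int64(488)), (np.float64(0.42), np.int64(373)), (np.float64(0.422), np.int64(372)), (np.float64(0.45), np.int64(640)), (np.float64(0.452), np.int64(190)), (np.float64(0.476), np.int64(234)), (np.float64(0.478), np.int64(238)), (np.float64(0.53), np.int64(162)), (np.float64(0.532), np.int64(178)), (np.float64(0.534), np.int64(183)), (np.float64(0.536), np.int64(196)), (np.float64(0.538), np.int64(189)), (np.float64(0.54), np.int64(209)), (np.float64(0.542), np.int64(209)), (np.float64(0.544), np.int64(242)), (np.float64(0.546), np.int64(228)), (np.float64(0.548), np.int64(240)), (np.float64(0.55), np.int64(235)), (np.float64(0.552), np.int64(246)), (np.float64(0.554), np.int64(277)), (np.float64(0.556), np.int64(304)), (np.float64(0.558), np.int64(314))]
1050 [ 0.5839 -0.2124  0.1188]
[[ 0.36156996 -0.27242956]
 [ 0.51456129 -0.18918361]]
top c [ 0.6257 -0.2229  0.0863]
```

View pics/w1.png

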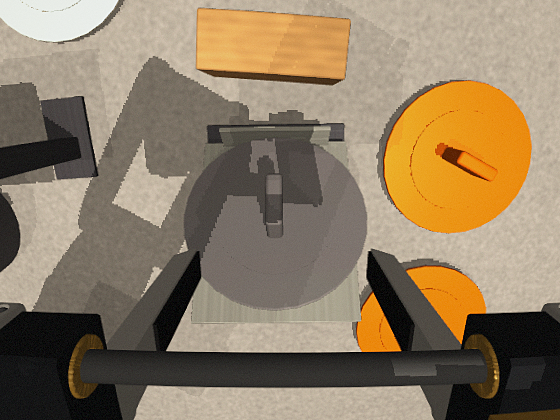

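Wrist view: the lid's grip top runs over (275,175)-(275,235) between the fingers, and the tool is well aligned in yaw. I'll descend and grasp.

```bash
python3 -c "
from h import *
st();go([.573,-.2128,.114],.7)"
```

```text
1.65 [ 0.5692 -0.2198  0.2396] R [[1.0, 0.002, -0.001], [0.002, -1.0, -0.0], [-0.001, 0.0, -1.0]] F [ 0.4  0.3 -0.3] w 0.998 gf 0.0 q [-5.100e-01  2.740e-01  1.439e+00 -1.000e-03  1.429e+00  1.059e+00]
row [ 0.0049 -0.0088  0.157 ] -0.0033 mm 126
```

```bash
python3 -m inch '[0.005,-0.009,0.06,-0.003,0.005,-0.009,0.12,-0.003,0.005,-0.009,0.12,-0.003,0.005,-0.009,0.12,-0.003]' >/dev/null
python3 -c "
from h import *
st();go([.573,-.2128,.114],.7)"
```

```text
2.05 [ 0.5731 -0.2123  0.1436] R [[1.0, 0.011, -0.002], [0.011, -1.0, 0.001], [-0.002, -0.001, -1.0]] F [ 0.2 -0.3  0.5] w 0.999 gf 0.0 q [-0.496  0.363  1.53  -0.     1.251  1.064]
row [-0.0001  0.0007  0.037 ] -0.0003 mm 30
```

```bash
python3 -m inch '[0,0,0.02,0,0,0,0.037,0,0,0,0.037,0,0,0,0.037,0]' && python3 -m inch '[0,0,0,0,0,0,0,0,0,0,0,0,0,0,0,0,0,0,0,0,0,0,0,0,0,0,0,0,0,0,0,0]' 1 20
```

```text
clock: 2.45
eef_pos: [0.5744, -0.2114, 0.1144]
ee_rot: [-0.0, 1.0, 0.007, -0.0]
ft_force: [-0.1, -0.5, 1.0]
grip_width: 1.001
finger_force: 0.0
clock: 3.25
eef_pos: [0.5744, -0.2114, 0.1142]
ee_rot: [-0.0, 1.0, 0.007, -0.0]
ft_force: [0.4, -0.3, 0.8]
grip_width: 0.352
finger_force: 0.0
```

```bash
python3 -m inch '[0,0,0,0,0,0,0,0,0,0,0,0,0,0,0,0,0,0,0,0,0,0,0,0]' && python3 -m inch '[0,0,-0.01,0,0,0,-0.02,0,0,0,-0.04,0,0,0,-0.06,0,0,0,-0.09,0,0,0,-0.12,0,0,0,-0.15,0,0,0,-0.15,0]'
python3 - <<'E'
from h import *
st(); go([.43,.0,.264],4); a=snap("wrist","w2")[0]; b=snap("side","s2")[0]
cv2.imwrite("pics/v2.png",np.hstack([cv2.resize(a,(400,300)),cv2.resize(b[80:380,150:550],(400,300))]))
E
```

```text
clock: 3.85
eef_pos: [0.5744, -0.2115, 0.1143]
ee_rot: [0.0, 1.0, 0.007, -0.0]
ft_force: [0.2, -0.1, -0.4]
grip_width: 0.148
finger_force: 20.0
clock: 4.65
eef_pos: [0.5773, -0.2129, 0.2407]
ee_rot: [0.003, 1.0, 0.007, 0.005]
ft_force: [0.8, -0.0, -0.5]
grip_width: 0.148
finger_force: 20.0
4.65 [ 0.5773 -0.2129  0.2407] R [[1.0, 0.013, 0.01], [0.013, -1.0, -0.005], [0.01, 0.005, -1.0]] F [ 0.8 -0.  -0.5] w 0.148 gf 20.0 q [-0.494  0.276  1.435  0.     1.42   1.064]
row [-0.1803 -0.2683 -0.0323] -0.018 mm 260
```

View pics/v2.png

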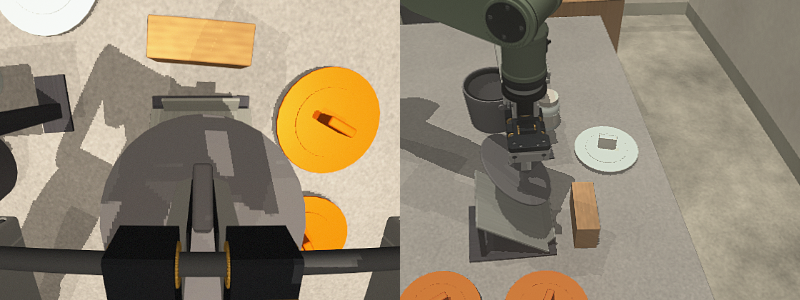

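Picture: the lid is held by its grip at (203,190), still tilted. It needs levelling because the tool cannot lean. I'll set it down on free table at (0.43, 0.0) to let it pivot flat, then regrasp at the near end of the grip.

```bash
python3 -m inch '[-0.01,-0.02,-0.032,0,-0.05,-0.07,-0.032,-0.018,-0.09,-0.13,-0.032,-0.018,-0.13,-0.19,-0.032,-0.018,-0.16,-0.24,-0.032,-0.018,-0.18,-0.268,-0.032,-0.018,-0.18,-0.268,-0.032,-0.018,-0.18,-0.268,-0.032,-0.018]'
python3 - <<'E'
from h import *
import meas
st(); snap("wrist","w3"); snap("side","s3")
o=telemetry.observe()["eef_pos"]
for f in("w3","s3"):
    P=meas.cloud(f); L=P[(np.linalg.norm(P-o,axis=1)<.13)&(P[:,2]<o[2]-.0)]
    best=None; rng=np.random.default_rng(0)
    for _ in range(500):
        a=L[rng.choice(len(L),3,False)]; n=np.cross(a[1]-a[0],a[2]-a[0]); n/=np.linalg.norm(n)+1e-12; n*=np.sign(n[2]); s=np.abs((L-a[0])@n)<.002
        if best is None or s.sum()>best[0]: best=(s.sum(),n,L[s].mean(0),L[s].min(0),L[s].max(0))
    print(f,len(L),best[0],np.round(best[1:],3).tolist())
E
```

```text
clock: 5.55
eef_pos: [0.4267, 0.0016, 0.2589]
ee_rot: [0.0, 0.999, 0.036, -0.001]
ft_force: [0.6, -0.0, -1.1]
grip_width: 0.151
finger_force: 20.0
5.55 [0.4267 0.0016 0.2589] R [[0.997, 0.071, -0.001], [0.071, -0.997, -0.0], [-0.001, 0.0, -1.0]] F [ 0.6 -0.  -1.1] w 0.151 gf 20.0 q [-0.199 -0.143  1.843 -0.     1.444  1.3  ]
w3 38378 31574 [[0.616, 0.041, 0.787], [0.431, 0.001, 0.218], [0.377, -0.084, 0.179], [0.478, 0.085, 0.256]]
s3 1796 1273 [[0.632, 0.043, 0.774], [0.426, -0.027, 0.222], [0.375, -0.088, 0.178], [0.478, 0.077, 0.259]]
```

```bash
python3 -m inch '[0,0,0.05,0,0,0,0.1,0,0,0,0.15,0,0,0,0.19,0,0,0,0.2,0,0,0,0.205,0,0,0,0.205,0,0,0,0.205,0]' && python3 -m inch '[0,0,0.003,0,0,0,0.006,0,0,0,0.009,0,0,0,0.012,0,0,0,0.012,0]' - 6
```

```text
clock: 6.45
eef_pos: [0.4295, 0.0005, 0.0976]
ee_rot: [0.0, 0.999, 0.035, 0.002]
ft_force: [-0.6, 0.3, -1.5]
grip_width: 0.146
finger_force: 20.0
clock: 6.95
eef_pos: [0.4272, 0.0012, 0.0859]
ee_rot: [-0.0, 0.999, 0.035, -0.0]
ft_force: [-0.2, 0.4, -0.9]
grip_width: 0.148
finger_force: 6.0
```

```bash
python3 -m inch '[0,0,0.005,0,0,0,0.01,0,0,0,0.014,0,0,0,0.018,0,0,0,0.018,0]' && python3 -m inch '[0,0,0.005,0,0,0,0.01,0,0,0,0.015,0,0,0,0.018,0,0,0,0.018,0]'
```

```text
clock: 7.45
eef_pos: [0.427, 0.001, 0.072]
ee_rot: [0.0, 0.999, 0.035, -0.001]
ft_force: [-2.0, -0.6, 3.3]
grip_width: 0.146
finger_force: 6.0
clock: 7.95
eef_pos: [0.4267, 0.001, 0.0572]
ee_rot: [0.0, 0.999, 0.035, -0.001]
ft_force: [-2.6, -0.4, 1.2]
grip_width: 0.148
finger_force: 6.0
```

```bash
python3 -m inch '[0,0,0.003,0,0,0,0.005,0,0,0,0.005,0]'
cat > lid.py <<'E'
from h import *
import meas,sys
def lid(f,r=.13,c=None):
    o=telemetry.observe()["eef_pos"] if c is None else np.array(c)
    P=meas.cloud(f); L=P[(np.linalg.norm((P-o)[:,:2],axis=1)<r)&(P[:,2]<o[2]+.01)&(P[:,2]>o[2]-.08)]
    best=None; rng=np.random.default_rng(0)
    for _ in range(500):
        a=L[rng.choice(len(L),3,False)]; n=np.cross(a[1]-a[0],a[2]-a[0]); n/=np.linalg.norm(n)+1e-12; n*=np.sign(n[2]); s=np.abs((L-a[0])@n)<.002
        if (a[:,2]>.008).all() and n[2]>.5 and (best is None or s.sum()>best[0]): best=(s.sum(),n,s)
    Q=L[best[2]]; print(f,best[0],"n",np.round(best[1],3),"mean",np.round(Q.mean(0),3),"lo",np.round(Q.min(0),3),"hi",np.round(Q.max(0),3)); return L
E
python3 - <<'E'
from lid import *
snap("wrist","w4"); lid("w4"); snap("side","s4"); lid("s4")
E
```

```text
clock: 8.25
eef_pos: [0.427, 0.0011, 0.0532]
ee_rot: [-0.0, 0.999, 0.035, -0.001]
ft_force: [-1.2, 0.2, 2.5]
grip_width: 0.15
finger_force: 7.6
w4 40104 n [0.26  0.013 0.966] mean [0.449 0.002 0.021] lo [ 0.334 -0.089 -0.002] hi [0.54  0.12  0.052]
s4 1642 n [ 0.258 -0.003  0.966] mean [ 0.413 -0.019  0.029] lo [ 0.317 -0.09  -0.005] hi [0.547 0.121 0.055]
```

```bash
python3 -m inch '[0,0,0.003,0,0,0,0.005,0,0,0,0.008,0,0,0,0.008,0]' - 3
python3 - <<'E'
from lid import *
snap("wrist","w5"); lid("w5")
E
```

```text
clock: 8.75
eef_pos: [0.4276, 0.0011, 0.0466]
ee_rot: [-0.0, 0.999, 0.035, 0.0]
ft_force: [-0.3, 1.4, -1.6]
grip_width: 0.15
finger_force: 3.2
w5 32381 n [0.088 0.006 0.996] mean [0.431 0.001 0.021] lo [ 0.32  -0.086  0.013] hi [0.494 0.121 0.032]
```

5° left; a little lower, then open.

```bash
python3 -m inch '[0,0,0.002,0,0,0,0.003,0,0,0,0.003,0]' && python3 -m inch '[0,0,0,0,0,0,0,0,0,0,0,0,0,0,0,0,0,0,0,0,0,0,0,0]' 0 && python3 -m inch '[0,0,-0.03,0,0,0,-0.08,0,0,0,-0.14,0,0,0,-0.2,0,0,0,-0.2,0]'
python3 - <<'E'
from lid import *
o=st(); snap("wrist","w6"); P=meas.cloud("w6"); L=P[(np.linalg.norm(P[:,:2]-[.43,0],axis=1)<.12)&(P[:,2]>.008)&(P[:,2]<.065)]
F=L[(L[:,2]>.014)&(L[:,2]<.02)]; print("flange",len(F),cv2.minEnclosingCircle(np.float32(F[:,:2]*1000)),np.percentile(L[:,2],[5,50,98]))
G=L[L[:,2]>.051]; print("grip",len(G),np.median(G[:,2]),cv2.minAreaRect(np.float32(G[:,:2]*1000)))
E
```

```text
clock: 9.1
eef_pos: [0.4276, 0.0011, 0.0446]
ee_rot: [-0.0, 0.999, 0.035, 0.0]
ft_force: [0.2, 0.8, -1.9]
grip_width: 0.144
finger_force: 3.0
clock: 9.7
eef_pos: [0.4277, 0.0011, 0.0447]
ee_rot: [-0.0, 0.999, 0.035, 0.0]
ft_force: [-0.0, -0.6, -0.1]
grip_width: 0.622
finger_force: 0.0
clock: 10.2
eef_pos: [0.4328, 0.0001, 0.2122]
ee_rot: [0.002, 0.999, 0.035, 0.008]
ft_force: [0.5, 0.0, 0.8]
grip_width: 0.996
finger_force: 0.0
10.2 [4.328e-01 1.000e-04 2.122e-01] R [[0.997, 0.07, 0.015], [0.07, -0.998, -0.003], [0.015, 0.004, -1.0]] F [0.5 0.  0.8] w 0.996 gf 0.0 q [-0.2   -0.1    1.903  0.     1.323  1.301]
flange 18195 ((398.1840515136719, -1.4706072807312012), 85.24124908447266) [0.01659454 0.01798469 0.05712199]
grip 655 0.05729450235415101 ((398.76806640625, -1.2007856369018555), (45.530513763427734, 13.277969360351562), 4.222016334533691)
```

```bash
python3 -m inch '[-0.02,-0.03,-0.06,0,-0.03,-0.09,-0.11,0,-0.03,-0.15,-0.11,0,-0.03,-0.21,-0.11,0,-0.03,-0.225,-0.11,0,-0.03,-0.225,-0.11,0,-0.03,-0.225,-0.11,0]'
python3 - <<'E'
from lid import *
from scipy.optimize import least_squares
o=st(); snap("wrist","w7"); P=meas.cloud("w7")
L=P[(P[:,2]>.248)&(P[:,2]<.256)&(P[:,1]>-.05)]; print("ledge near edge:")
for y in(.06,.1,.14,.18,.22,.26,.3):
    s=L[np.abs(L[:,1]-y)<.003]; 
    if len(s): print(y,round(np.percentile(s[:,0],1),4),len(s))
Q=P[(P[:,2]>.122)&(P[:,2]<.129)&(np.hypot(P[:,0]-.515,P[:,1]-.18)<.11)]; print(len(Q),np.percentile(Q[:,2],[5,50,95]))
for _ in range(3):
    g=least_squares(lambda c:np.hypot(Q[:,0]-c[0],Q[:,1]-c[1])-.078,[.515,.18],loss="soft_l1",f_scale=.001); Q=Q[np.abs(g.fun)<.004]; print(g.x,len(Q),np.abs(g.fun).mean())
np.save("pics/Q.npy",Q)
T=P[(P[:,2]>.3)&(P[:,2]<.32)&(P[:,1]>.17)&(P[:,1]<.35)]; print("tinS",T.min(0),len(T)); T=P[(P[:,2]>.345)&(P[:,2]<.37)&(P[:,1]<.17)&(P[:,1]>.04)]; print("tinT",T.min(0) if len(T) else 0)
E
```

```text
clock: 10.95
eef_pos: [0.3903, 0.1787, 0.291]
ee_rot: [0.001, 0.999, 0.035, -0.002]
ft_force: [-1.2, -0.0, -1.0]
grip_width: 0.997
finger_force: 0.0
10.95 [0.3903 0.1787 0.291 ] R [[0.997, 0.071, -0.003], [0.071, -0.997, -0.001], [-0.003, 0.001, -1.0]] F [-1.2 -0.  -1. ] w 0.997 gf 0.0 q [ 2.280e-01 -1.580e-01  1.789e+00 -1.000e-03  1.514e+00  1.728e+00]
ledge near edge:
0.06 0.537 99
0.1 0.5344 40
0.3 0.5221 26
2481 [0.12211162 0.12515163 0.12670666]
[0.51766621 0.17685344] 1996 0.0026331986314454877
[0.51722471 0.17684203] 1992 0.0012146772337415037
[0.51721566 0.17684666] 1992 0.001208682368363676
tinS [0.37740241 0.2242256  0.30003831] 1121
tinT [0.38148666 0.10318698 0.34500609]
```

View pics/w7.png

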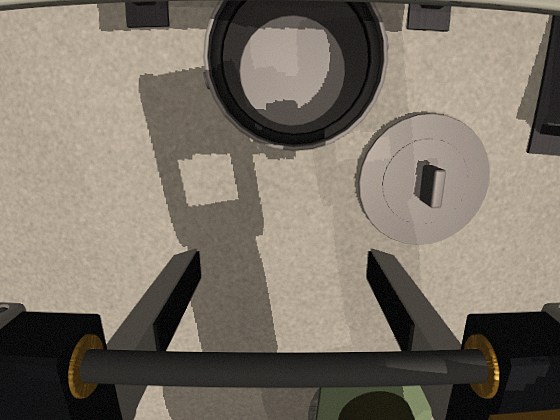

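The picture shows the pail mouth centred near (295,60), with more than half its rim visible, and the lid flat at (425,180). Rim centre fit: (0.5172, 0.1768). The board's near edge is about 12.5 mm past it. I'll turn the tool half round and regrasp high on the grip's near end.

```bash
python3 -c "
from h import *
go([.3776,-.0027,.14],4.2)"; python3 -m inch '[0,0,0,-0.45,0,0,0,-0.45,0,0,0,-0.45,0,0,0,-0.45,0,0,0,-0.45,0,0,0,-0.45,0,0,0,-0.45,0,0,0,-0.45]'; python3 -m inch '[0,0,0,-0.5,0,0,0,-0.5,0,0,0,-0.5,0,0,0,-0.5,0,0,0,-0.5,0,0,0,-0.5,0,0,0,-0.5,0,0,0,-0.5]'
python3 -c "
from h import *
st();go([.3776,-.0027,.14],-175.8)"
```

```text
row [-0.0313  0.2242  0.1894] -0.0013 mm 236
clock: 11.8
eef_pos: [0.3913, 0.1772, 0.292]
ee_rot: [-0.0, 0.804, 0.594, -0.001]
ft_force: [0.6, -0.1, 0.3]
grip_width: 1.005
finger_force: 0.0
clock: 12.6
eef_pos: [0.3913, 0.1772, 0.2919]
ee_rot: [-0.0, 0.328, 0.945, -0.001]
ft_force: [-0.3, 0.6, 0.5]
grip_width: 0.999
finger_force: 0.0
12.6 [0.3913 0.1772 0.2919] R [[-0.784, 0.62, -0.001], [0.62, 0.784, -0.001], [0.001, -0.001, -1.0]] F [-0.3  0.6  0.5] w 0.999 gf 0.0 q [ 0.224 -0.159  1.788 -0.     1.514 -0.678]
row [-0.1262 -0.1867  0.1901] 1.7637 mm 236
```

```bash
python3 -m inch '[-0.126,-0.187,0,-0.236,-0.126,-0.187,0,-0.236,-0.126,-0.187,0.06,-0.236,-0.126,-0.187,0.12,-0.236,-0.126,-0.187,0.19,-0.236,-0.126,-0.187,0.19,-0.236,-0.126,-0.187,0.19,-0.236,-0.126,-0.187,0.19,-0.236]'
python3 -c "
from h import *
st();go([.3776,-.0027,.064],-175.8)"
```

```text
clock: 13.4
eef_pos: [0.3759, -0.0017, 0.1401]
ee_rot: [-0.001, -0.032, 0.999, 0.001]
ft_force: [0.3, 0.5, 0.6]
grip_width: 0.998
finger_force: 0.0
13.4 [ 0.3759 -0.0017  0.1401] R [[-0.998, -0.064, -0.003], [-0.064, 0.998, 0.001], [0.003, 0.001, -1.0]] F [0.3 0.5 0.6] w 0.998 gf 0.0 q [-0.236 -0.131  2.092  0.     1.184 -1.871]
row [-0.0023 -0.0015  0.0951] -0.0028 mm 76
```

```bash
python3 -m inch '[-0.002,-0.0015,0.04,-0.003,-0.002,-0.0015,0.08,-0.003,-0.002,-0.0015,0.095,-0.003,-0.002,-0.0015,0.095,-0.003]' 0
python3 -c "
from h import *
st();go([.3776,-.0027,.064],-175.8)"
```

```text
clock: 13.8
eef_pos: [0.3795, -0.0018, 0.0655]
ee_rot: [0.0, -0.039, 0.999, -0.0]
ft_force: [0.3, -0.5, -0.3]
grip_width: 0.998
finger_force: 0.0
13.8 [ 0.3795 -0.0018  0.0655] R [[-0.997, -0.078, 0.001], [-0.078, 0.997, 0.0], [-0.001, -0.0, -1.0]] F [ 0.3 -0.5 -0.3] w 0.998 gf 0.0 q [-0.234  0.013  2.146  0.     0.982 -1.883]
row [ 0.0025 -0.001   0.0019] 0.0016 mm 3
```

```bash
python3 -m inch '[0.0025,-0.001,0.001,0.0016,0.0025,-0.001,0.001,0.0016,0.0025,-0.001,0.001,0.0016,0.0025,-0.001,0.001,0.0016,0.0025,-0.001,0.001,0.0016,0.0025,-0.001,0.001,0.0016,0.0025,-0.001,0.001,0.0016,0.0025,-0.001,0.001,0.0016]' 1 40; python3 -m inch '[0,0,0,0,0,0,0,0,0,0,0,0,0,0,0,0,0,0,0,0,0,0,0,0,0,0,0,0]' && python3 -m inch '[0,0,-0.005,0,0,0,-0.01,0,0,0,-0.03,0,0,0,-0.06,0,0,0,-0.1,0,0,0,-0.15,0,0,0,-0.19,0,0,0,-0.19,0]'
python3 - <<'E'
from lid import *
o=st(); snap("side","s8"); snap("top","t8"); lid("s8",.1); lid("t8",.1); go([.4953,.1752,.24],-175.8)
E
```

```text
clock: 14.6
eef_pos: [0.3766, -0.0029, 0.0638]
ee_rot: [-0.0, -0.037, 0.999, 0.0]
ft_force: [-0.2, -1.0, 0.4]
grip_width: 0.353
finger_force: 0.0
clock: 15.3
eef_pos: [0.3766, -0.0029, 0.0638]
ee_rot: [-0.0, -0.037, 0.999, 0.0]
ft_force: [0.2, -0.0, -1.2]
grip_width: 0.143
finger_force: 40.0
clock: 16.1
eef_pos: [0.3802, -0.0038, 0.2212]
ee_rot: [0.006, -0.037, 0.999, -0.002]
ft_force: [0.8, -0.5, -2.0]
grip_width: 0.14
finger_force: 40.0
16.1 [ 0.3802 -0.0038  0.2212] R [[-0.997, -0.074, 0.011], [-0.074, 0.997, -0.003], [-0.011, -0.004, -1.0]] F [ 0.8 -0.5 -2. ] w 0.14 gf 40.0 q [-0.239 -0.235  1.997 -0.     1.368 -1.883]
s8 1846 n [-0.012  0.003  1.   ] mean [ 0.4   -0.017  0.173] lo [ 0.318 -0.089  0.171] hi [0.475 0.081 0.176]
t8 1102 n [-0.011  0.009  1.   ] mean [ 0.441 -0.008  0.172] lo [ 0.323 -0.084  0.17 ] hi [0.477 0.074 0.175]
row [-0.1642  0.2112 -0.0295] 0.0002 mm 215
```

```bash
python3 -m inch '[0,0.03,0,0,0,0.08,0,0,0,0.13,0,0,0,0.18,0,0,-0.03,0.211,0,0,-0.06,0.211,0,0,-0.08,0.211,0,0,-0.08,0.211,0,0]'
python3 - <<'E'
from lid import *
o=st(); e=o["eef_pos"]
for n,f in(("side","s9"),("top","t9")):
    snap(n,f); P=meas.cloud(f); z0=e[2]-.048
    L=P[(np.abs(P[:,2]-z0)<.003)&(np.linalg.norm(P[:,:2]-e[:2]-[.022,0],axis=1)<.1)]; print(f,len(L),np.median(L[:,2]))
    for _ in range(1): print(np.array(cv2.minEnclosingCircle(np.float32(L[:,:2]-e[:2]))[0]),cv2.minEnclosingCircle(np.float32(L[:,:2]))[1])
go([.4953,.1751,.2212],-175.8)
E
```

```text
clock: 17.0
eef_pos: [0.4278, 0.1702, 0.2135]
ee_rot: [-0.002, -0.037, 0.999, -0.0]
ft_force: [0.3, -0.4, -2.0]
grip_width: 0.142
finger_force: 40.0
17.0 [0.4278 0.1702 0.2135] R [[-0.997, -0.074, -0.004], [-0.074, 0.997, -0.001], [0.004, -0.001, -1.0]] F [ 0.3 -0.4 -2. ] w 0.142 gf 40.0 q [ 0.19  -0.023  1.828 -0.     1.341 -1.455]
s9 1570 0.16568111652188205
[0.02249725 0.00088407] 0.08728835731744766
t9 1350 0.16624167981119786
[ 0.02210825 -0.002273  ] 0.08486264199018478
row [-0.0865  0.0003 -0.0097] 0.0001 mm 70
```

```bash
python3 -m inch '[-0.02,0,-0.004,0,-0.045,0,-0.004,0,-0.07,0,-0.004,0,-0.085,0,-0.004,0,-0.0865,0,-0.004,0,-0.0865,0,-0.004,0,-0.0865,0,-0.004,0]'
python3 - <<'E'
from lid import *
o=st(); e=o["eef_pos"]
go([.4953,.1754,.196],-175.8)
a=snap("side","s10")[0]; b=snap("top","t10")[0]
for f in("s10","t10"):
    P=meas.cloud(f); L=P[(np.abs(P[:,2]-e[2]+.048)<.004)&(np.linalg.norm(P[:,:2]-e[:2]-[.022,0],axis=1)<.1)]; print(len(L),cv2.minEnclosingCircle(np.float32(L[:,:2]-e[:2])))
cv2.imwrite("pics/v10.png",np.hstack([cv2.resize(a[100:260,190:350],(400,400)),cv2.resize(b[200:300,140:240],(400,400))]))
E
```

```text
clock: 17.8
eef_pos: [0.4959, 0.1751, 0.2188]
ee_rot: [-0.001, -0.037, 0.999, -0.0]
ft_force: [0.0, 0.6, -1.6]
grip_width: 0.143
finger_force: 40.0
17.8 [0.4959 0.1751 0.2188] R [[-0.997, -0.074, -0.001], [-0.074, 0.997, -0.0], [0.001, -0.0, -1.0]] F [ 0.   0.6 -1.6] w 0.143 gf 40.0 q [ 0.175  0.113  1.674  0.     1.356 -1.47 ]
row [0.0007 0.0004 0.0285] 0.0002 mm 23
980 ((0.02130015380680561, -0.0008475044160149992), 0.08699914067983627)
700 ((-0.006854981184005737, -0.03569855913519859), 0.07087720930576324)
```

View pics/v10.png

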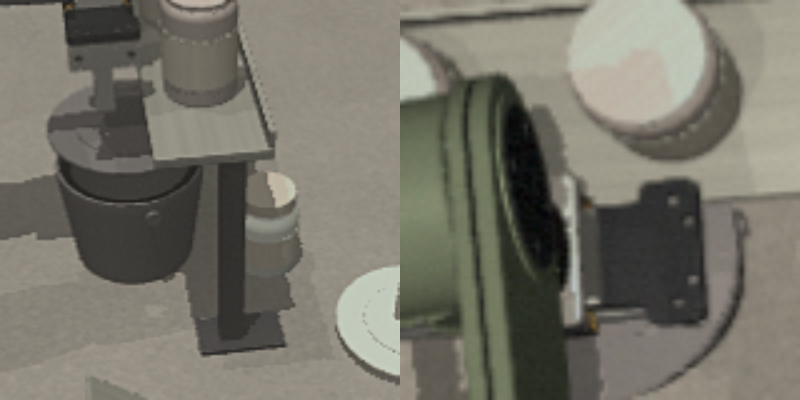

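Side view: the lid hovers over the pail at (105,125), coaxial with it. Top view: the gripper stays clear of the board. Lowering.

```bash
python3 -m inch '[0.0005,0.0004,0.007,0,0.0005,0.0004,0.014,0,0.0005,0.0004,0.021,0,0.0005,0.0004,0.026,0,0.0005,0.0004,0.028,0,0.0005,0.0004,0.028,0]' && python3 -m inch '[0,0,0.002,0,0,0,0.004,0,0,0,0.006,0,0,0,0.006,0]' && python3 -m inch '[0,0,0.0015,0,0,0,0.003,0,0,0,0.003,0]'; python3 -c "
from h import *
st()"
```

```text
clock: 18.5
eef_pos: [0.4964, 0.1755, 0.1962]
ee_rot: [-0.0, -0.037, 0.999, -0.0]
ft_force: [0.6, -0.0, -1.3]
grip_width: 0.145
finger_force: 40.0
clock: 18.9
eef_pos: [0.4965, 0.1755, 0.1917]
ee_rot: [-0.0, -0.037, 0.999, -0.0]
ft_force: [0.2, 0.4, -2.2]
grip_width: 0.145
finger_force: 40.0
clock: 19.2
eef_pos: [0.4964, 0.1755, 0.1893]
ee_rot: [-0.0, -0.037, 0.999, -0.0]
ft_force: [0.6, 0.1, -1.3]
grip_width: 0.148
finger_force: 40.0
19.2 [0.4964 0.1755 0.1893] R [[-0.997, -0.074, -0.0], [-0.074, 0.997, -0.0], [0.0, -0.0, -1.0]] F [ 0.6  0.1 -1.3] w 0.148 gf 40.0 q [ 0.175  0.143  1.705  0.     1.295 -1.469]
```

```bash
python3 -m inch '[0.0012,0,0,0,0.0012,0,0.0012,0,0.0012,0,0.0025,0,0.0012,0,0.0025,0]'; python3 -m inch '[0,0,0.0012,0,0,0,0.0012,0]';  python3 -c "
from h import *
for i in range(3): st();capture('wrist')"
```

```text
clock: 19.6
eef_pos: [0.4955, 0.1755, 0.1873]
ee_rot: [-0.0, -0.037, 0.999, -0.0]
ft_force: [-1.0, 0.1, -1.0]
grip_width: 0.146
finger_force: 40.0
clock: 19.8
eef_pos: [0.4956, 0.1755, 0.1864]
ee_rot: [-0.0, -0.037, 0.999, -0.0]
ft_force: [-0.5, 0.1, -2.0]
grip_width: 0.144
finger_force: 40.0
19.8 [0.4956 0.1755 0.1864] R [[-0.997, -0.074, -0.0], [-0.074, 0.997, -0.0], [0.0, 0.0, -1.0]] F [-0.5  0.1 -2. ] w 0.144 gf 40.0 q [ 0.176  0.144  1.71   0.     1.288 -1.469]
19.85 [0.4956 0.1755 0.1865] R [[-0.997, -0.074, -0.0], [-0.074, 0.997, -0.0], [0.0, -0.0, -1.0]] F [-0.3 -0.2 -2.1] w 0.149 gf 40.0 q [ 0.176  0.144  1.71  -0.     1.288 -1.469]
19.9 [0.4956 0.1755 0.1865] R [[-0.997, -0.074, -0.0], [-0.074, 0.997, -0.0], [0.0, -0.0, -1.0]] F [ 0.2 -0.3 -1.3] w 0.141 gf 40.0 q [ 0.176  0.144  1.71   0.     1.288 -1.469]
```

```bash
python3 -m inch '[0,0,0.0012,0,0,0,0.0012,0,0,0,0.0012,0]'; python3 -m inch '[0,0,0.0012,0,0,0,0.0012,0,0,0,0.0012,0]';  python3 -c "
from h import *
for i in range(2): st();capture('wrist')"
```

```text
clock: 20.25
eef_pos: [0.4956, 0.1755, 0.1855]
ee_rot: [-0.0, -0.037, 0.999, 0.0]
ft_force: [0.3, -0.5, -1.8]
grip_width: 0.144
finger_force: 40.0
clock: 20.55
eef_pos: [0.4956, 0.1755, 0.1846]
ee_rot: [-0.0, -0.037, 0.999, 0.0]
ft_force: [0.7, 0.8, -1.9]
grip_width: 0.145
finger_force: 40.0
20.55 [0.4956 0.1755 0.1846] R [[-0.997, -0.074, -0.0], [-0.074, 0.997, 0.0], [0.0, 0.0, -1.0]] F [ 0.7  0.8 -1.9] w 0.145 gf 40.0 q [ 0.176  0.146  1.712  0.     1.284 -1.469]
20.6 [0.4956 0.1755 0.1846] R [[-0.997, -0.074, -0.0], [-0.074, 0.997, -0.0], [0.0, -0.0, -1.0]] F [ 0.5  0.3 -1.2] w 0.145 gf 40.0 q [ 0.176  0.146  1.712 -0.     1.284 -1.469]
```

```bash
python3 -m inch '[0,0,0.0009,0,0,0,0.0009,0,0,0,0.0009,0]'; python3 -m inch '[0,0,0.0009,0,0,0,0.0009,0,0,0,0.0009,0]';  python3 -c "
from h import *
for i in range(2): st();capture('wrist')"
```

```text
clock: 20.95
eef_pos: [0.4958, 0.1755, 0.1843]
ee_rot: [0.0, -0.037, 0.999, 0.0]
ft_force: [-0.5, -0.8, 2.6]
grip_width: 0.144
finger_force: 40.0
clock: 21.25
eef_pos: [0.4958, 0.1755, 0.1841]
ee_rot: [0.0, -0.037, 0.999, 0.0]
ft_force: [-3.2, -1.5, 5.9]
grip_width: 0.141
finger_force: 40.0
21.25 [0.4958 0.1755 0.1841] R [[-0.997, -0.074, 0.0], [-0.074, 0.997, 0.0], [-0.0, 0.0, -1.0]] F [-3.2 -1.5  5.9] w 0.141 gf 40.0 q [ 0.176  0.146  1.712 -0.     1.283 -1.469]
21.3 [0.4958 0.1755 0.1841] R [[-0.997, -0.074, 0.0], [-0.074, 0.997, 0.0], [-0.0, -0.0, -1.0]] F [-3.6 -1.2  6. ] w 0.143 gf 40.0 q [ 0.176  0.146  1.712 -0.     1.283 -1.469]
```

Contact with the ring at about 7.7 N. I'll release gently, then press with closed fingertips on top of the grip.

```bash
python3 -m inch '[0,0,-0.001,0,0,0,-0.001,0,0,0,-0.001,0,0,0,-0.001,0,0,0,-0.001,0]' 0.6 && python3 -m inch '[0,0,-0.01,0,0,0,-0.025,0,0,0,-0.035,0,0,0,-0.035,0]'; python3 -m inch '[0,0,0,0,0,0,0,0,0,0,0,0,0,0,0,0,0,0,0,0,0,0,0,0]' 1 20
python3 - <<'E'
from lid import *
o=st(); a=snap("side","s11")[0]; snap("wrist","w11")
L=meas.cloud("s11"); 
Q=L[(np.linalg.norm(L[:,:2]-[.5172,.1768],axis=1)<.084)&(L[:,2]>.128)&(L[:,2]<.15)]
for f in("s11","w11"):
    P=meas.cloud(f); Q=P[(np.linalg.norm(P[:,:2]-[.5172,.1768],axis=1)<.08)&(P[:,2]>.129)&(P[:,2]<.16)]; c=np.median(Q,0); 
    A=np.c_[Q[:,:2]-[.5172,.1768],np.ones(len(Q))]; s=np.linalg.lstsq(A,Q[:,2],rcond=None)[0] if len(Q)>50 else 0; print(f,len(Q),c,s)
go([.5012,.1757,.207],-175.8)
cv2.imwrite("pics/v11.png",cv2.resize(a[100:260,190:350],(500,500)))
E
```

```text
clock: 21.85
eef_pos: [0.4956, 0.1755, 0.1838]
ee_rot: [-0.0, -0.037, 0.999, -0.0]
ft_force: [0.9, -0.9, -0.5]
grip_width: 0.398
finger_force: 0.0
clock: 22.25
eef_pos: [0.4972, 0.1758, 0.2145]
ee_rot: [0.002, -0.037, 0.999, 0.0]
ft_force: [-0.7, -0.5, 0.5]
grip_width: 0.402
finger_force: 0.0
clock: 22.85
eef_pos: [0.4956, 0.1754, 0.2118]
ee_rot: [-0.0, -0.037, 0.999, -0.0]
ft_force: [-0.8, -0.5, -1.2]
grip_width: 0.005
finger_force: 0.0
22.85 [0.4956 0.1754 0.2118] R [[-0.997, -0.074, -0.0], [-0.074, 0.997, -0.0], [0.0, -0.0, -1.0]] F [-0.8 -0.5 -1.2] w 0.005 gf 0.0 q [ 0.176  0.119  1.683  0.     1.34  -1.469]
s11 1093 [0.49775521 0.1561308  0.13648339] [0.03154172 0.02096826 0.13860525]
w11 27192 [0.494208   0.17338646 0.1382989 ] [ 0.00373418 -0.00016606  0.13847238]
row [-0.007  -0.0002  0.0061] 0.0002 mm 7
```

View pics/v11.png

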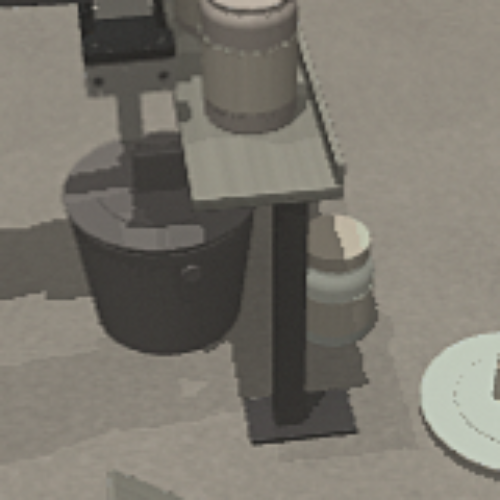

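The lid sits level on the ring, with its flange top at 138 mm; home is 130. Now pressing.

```bash
python3 -m inch '[-0.007,0,0.003,0,-0.007,0,0.006,0,-0.007,0,0.0085,0,-0.007,0,0.0105,0,-0.007,0,0.0105,0]' && python3 -m inch '[0,0,0.0012,0,0,0,0.0024,0,0,0,0.0024,0]' && python3 -m inch '[0,0,0.0012,0,0,0,0.0024,0,0,0,0.0024,0]'
```

```text
clock: 23.45
eef_pos: [0.5009, 0.1758, 0.2031]
ee_rot: [-0.0, -0.037, 0.999, -0.0]
ft_force: [0.2, -0.7, -0.2]
grip_width: 0.009
finger_force: 0.0
clock: 23.75
eef_pos: [0.5013, 0.1759, 0.2024]
ee_rot: [0.0, -0.037, 0.999, 0.0]
ft_force: [-0.9, -0.1, 4.5]
grip_width: 0.006
finger_force: 2.1
clock: 24.05
eef_pos: [0.5013, 0.1759, 0.2007]
ee_rot: [0.0, -0.037, 0.999, 0.0]
ft_force: [-2.8, -0.7, 5.8]
grip_width: 0.005
finger_force: 2.8
```

```bash
python3 -m inch '[0,0,0.0012,0,0,0,0.0024,0,0,0,0.0024,0]' && python3 -m inch '[0,0,0.0012,0,0,0,0.0024,0,0,0,0.0024,0]'&& python3 -m inch '[0,0,0.0012,0,0,0,0.0012,0]'
```

```text
clock: 24.35
eef_pos: [0.5013, 0.1759, 0.199]
ee_rot: [0.0, -0.037, 0.999, 0.0]
ft_force: [-2.5, -0.2, 7.4]
grip_width: 0.01
finger_force: 3.2
clock: 24.65
eef_pos: [0.5013, 0.1759, 0.1973]
ee_rot: [0.0, -0.037, 0.999, 0.0]
ft_force: [-3.3, -1.2, 7.0]
grip_width: 0.003
finger_force: 3.6
clock: 24.85
eef_pos: [0.5013, 0.176, 0.1964]
ee_rot: [0.0, -0.037, 0.999, 0.0]
ft_force: [-3.8, -0.7, 8.8]
grip_width: 0.004
finger_force: 3.9
```

```bash
python3 -m inch '[0,0,0.0012,0,0,0,0.0012,0]' && python3 -m inch '[0,0,0.0012,0,0,0,0.0012,0]'&& python3 -m inch '[0,0,0.0012,0,0,0,0.0012,0]'
```

```text
clock: 25.05
eef_pos: [0.5013, 0.176, 0.1956]
ee_rot: [0.0, -0.037, 0.999, 0.0]
ft_force: [-3.8, -1.8, 7.9]
grip_width: 0.004
finger_force: 4.1
clock: 25.25
eef_pos: [0.5013, 0.176, 0.1952]
ee_rot: [0.0, -0.037, 0.999, -0.0]
ft_force: [-4.9, 0.1, 11.0]
grip_width: 0.007
finger_force: 5.5
clock: 25.45
eef_pos: [0.5014, 0.176, 0.1952]
ee_rot: [0.0, -0.037, 0.999, -0.0]
ft_force: [-6.7, -1.3, 14.5]
grip_width: 0.003
finger_force: 7.5
```

```bash
python3 -m inch '[0,0,0.0012,0,0,0,0.0012,0]' && python3 -m inch '[0,0,-0.005,0,0,0,-0.02,0,0,0,-0.035,0,0,0,-0.035,0]'
cat > chk.py <<'E'
from lid import *
import sys
k=sys.argv[1]; o=st(); a=snap("side","s"+k)[0]; snap("wrist","w"+k)
for f in("s"+k,"w"+k):
    P=meas.cloud(f); Q=P[(np.linalg.norm(P[:,:2]-[.5172,.1768],axis=1)<.08)&(P[:,2]>.123)&(P[:,2]<.14)]
    for _ in range(4):
        A=np.c_[Q[:,:2]-[.5172,.1768],np.ones(len(Q))]; s=np.linalg.lstsq(A,Q[:,2],rcond=None)[0]; Q=Q[np.abs(A@s-Q[:,2])<.0025]
    print(f,len(Q),"slope,z",np.round(s,4),"x range",Q[:,0].min(),Q[:,0].max())
cv2.imwrite(f"pics/v{k}.png",cv2.resize(a[100:260,190:350],(600,600),interpolation=cv2.INTER_CUBIC))
E
python3 chk.py 12
```

```text
clock: 25.65
eef_pos: [0.5014, 0.176, 0.1951]
ee_rot: [0.001, -0.037, 0.999, -0.0]
ft_force: [-8.4, -1.9, 19.5]
grip_width: 0.004
finger_force: 9.6
clock: 26.05
eef_pos: [0.5028, 0.1761, 0.2214]
ee_rot: [0.002, -0.037, 0.999, 0.0]
ft_force: [0.9, 0.2, 0.3]
grip_width: 0.003
finger_force: 0.0
26.05 [0.5028 0.1761 0.2214] R [[-0.997, -0.074, 0.004], [-0.074, 0.997, 0.001], [-0.004, 0.0, -1.0]] F [0.9 0.2 0.3] w 0.003 gf 0.0 q [ 0.174  0.122  1.659  0.     1.357 -1.47 ]
s12 930 slope,z [0.0021 0.0024 0.1292] x range 0.43899424595356595 0.5903762451202097
w12 26788 slope,z [ 2.500e-03 -1.000e-04  1.311e-01] x range 0.4372117699761504 0.5967733881588865
```

View pics/v12.png

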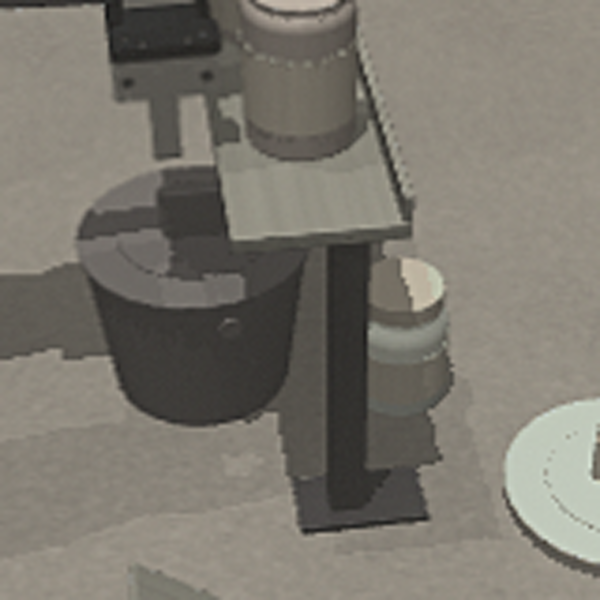

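The picture shows the flange lying on the rim all round at (190,235); measured height is 130 mm ±1 and tilt under 0.2°. I'll retreat and hand in.

```bash
python3 -m inch '[0,0,-0.03,0,0.03,0,-0.06,0,0.08,0,-0.06,0,0.1,0,-0.06,0,0.1,0,-0.06,0,0.1,0,-0.06,0]' && python3 -c "
from h import *
ticket.close_job()"
```

```text
clock: 26.75
eef_pos: [0.4216, 0.17, 0.2669]
ee_rot: [0.0, -0.037, 0.999, -0.0]
ft_force: [0.3, 0.2, -0.0]
grip_width: 0.004
finger_force: 0.0
the job is handed in; nothing more can be done
```

The lid is home and level on the pail, pressed down with about 20 N, and the job is handed in at about 27 s; because the tool could not lean, I first set the lid flat on the table and regripped it.

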